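# Put the hydraulics parts away in the bench drawer

## Robot

A 6-joint arm with a two-finger parallel gripper is mounted at the origin on the work surface. World frame = base frame: x ahead of the robot, y to its left, z up, the work surface at z = 0. Lengths are in m, angles in rad, forces in N, time in s.
With the tool pointing down it reaches from about 0.3 to 0.775 m from the base axis. Payload 14.6 kg.
Tool frame: the origin (TCP) lies at the very end of the fingers, on their centre line; the grasp point (between the pads) lies 19 mm behind it; z points along the fingers, y is the line along which they close (so a half turn about z gives the same grasp; the last joint's range is limited). The gripper opens to 94 mm and grips with 3 to 60 N. Pads are 16 mm wide; open, the fingers measure 119 mm over their backs; the gripper's body (75 mm by 177 mm) begins 78 mm behind the grasp point.
Start: joints at [1.198, 0.3, 1.521, -0, 1.321, -0.067], TCP at [0.166, 0.524, 0.205] pointing down, gripper open.
Joint ranges: [-3.03, 3.03], [-0.79, 2.21], [0.23, 2.52], [-1.04, 4.18], [0, 3.07], [-2.55, 2.55]. Speed limits (rad/s): [2.22, 2.22, 2.57, 3.14, 3.14, 3.14].

## Interface

Orientations are given as a rotation vector (axis times angle).
In Python, from cell import * gives the robot as it stands.
- The arm moves only by the shell command python3 -m handwheel 'ROWS'. ROWS is JSON, a list that holds one entry, the list of rows, each a list of 5 numbers: the shift along the tool's x, y, z in cm, then the turn about the tool's z in rad, then the opening, from -1 (shut) to 1 (fully open). A call has 1 to 5 rows; each row shifts and turns the commanded pose from where the row before left it, along the tool's axes as they then stand; what a row does not reach is not made up. A row lasts 1/8 s, in which the tool goes at most 62.5 mm and 10.7 degrees, less where a joint would pass 70% of its speed; a pose out of reach is approached as far as the arm can. A call with a gripper value outside its range is refused whole. The fingers move at their own pace and stop on an object; the grip force is fixed at half the most. Time passes only in rows, so rows that do not move let the fingers close. It gives the time, the measured TCP pose, the force, the opening and the grip force at its end, in the units of the state.
- state(): the state, without advancing time (a new reading comes with each control period).
- snapshot(name): name is "scene" or "top" or "wrist"; returns a dict with "pixels" (480x640x3 uint8, blue, green, red), "depth" (480x640 float32, m along the optical axis (not along the pixel's ray), 0 where there is no reading), "mtx" (3x3 intrinsics, pixels), "camera_from_world" (4x4, takes a point from world to camera coordinates); the wrist camera has in their place "hand_eye" (4x4, takes a point from camera to tool coordinates, whose origin is the TCP and whose axes are the flange's). Camera axes: x right, y up, looking along -z (the intrinsics and any distortion apply to the point x, -y, -z); pixel columns grow to the right and rows downward; lengths in m; the calibration is good to about 2 mm. A picture is of the moment at which its call begins: read the wrist's pose just before it.
- close_job(): hands the job in; it is judged then, once.
The state is a dict: "t": time; "qpos": joint angles; "qd": joint speeds; "joint_efforts": joint torques, N m; "eef_pos": TCP position; "orientation": TCP orientation; "force": force on the tool from outside, world axes, zero at the start; "ft_torque": the same for the moment, N m; "width": finger opening in m; "finger_force": force on a finger pad.
Only numpy, scipy, OpenCV 4.12 (cv2) and the standard library are available. Lean on these libraries where they do the work, as an engineer would, in place of code of your own. Each camera call takes 0.05 s, during which the arm holds its last target. There are 200 camera calls.

## Task

Clear up the hydraulics training bench: the parts still out (any of a solenoid valve, a small ram and a ported block) and the steel coupling hub that has slid in under the clear splash guard all belong in the drawer of the low cabinet. Draw the hub out from under the guard with the hooked rod, put the hub and every part into the open drawer, push the drawer fully shut, and leave the rod lying on its black rubber mat. Leave the mug, spanner, tape, can and gauge where they are.

Things in the scene. Friction and masses are not known exactly. Their poses are not given: they have to be found in the camera images.
- cab_drawer0 (a joint): How far the cabinet's only drawer is pulled out, m: 0 shut, up to 0.21 fully open. It slides out towards the robot (the cabinet's -x), needs 4 to 7 N and stays where it is left. The cabinet is grey, fixed, 300 deep (x) x 360 wide (y) x 115 high, standing on the table; its top covers all of the drawer that is not pulled out.
- cab_drawer0_handle (a point): Centre of the drawer's handle, a steel bar of 120 along y, about 10 thick, 35 clear of the drawer's white front (centre line to front) and 38 below the cabinet's top; it can be pinched from above across x. x axis: into the cabinet, y along the bar, z up. Moves with the drawer.
- drawer_front (a point): In the drawer, at the foot of its front wall: middle of the front edge of the inner floor, 22 above the table; moves with the drawer. x axis: into the cabinet, z up. The inside runs from x = 0 to 0.255 and y = -0.159 to 0.159; walls 71 and front 81 high over the floor. Pulled out by d, it is uncovered from x = 0 to d - 0.005. Contents must lie below 78 over the floor for it to shut.
- guard_mouth (a point): Middle of the open front edge of the clear splash guard, at table height: a fixed cover with aluminium edges, 220 deep (x) x 280 wide (y) x 113 high outside, walls and roof 6 thick, no floor, open only at this front edge. x axis: inwards under the guard (roughly the robot's left), z up. Inside, x runs from 0 to 0.214 and y from -0.134 to 0.134.
- hub_mid (a point): Coupling hub, half-way up: dark steel flange 64 diameter x 14 high with a bright steel boss of 44 diameter on it, 45 high overall, standing on its flange, z up; 0.35 kg. At the start under the guard, 50 to 100 in from its mouth. Can be gripped by the boss.
- rod_grip (a point): Centre of the hooked rod's black handle, 100 (x) x 22 x 26 high. x axis: along the rod to the hook, z up. The handle runs on into a steel bar 12 x 12 (3 over the table, as is the arm) to the elbow at x = 0.265; from there an arm goes to the side -y, leaning back to its tip at x = 0.237, y = -0.088. Flat, 0.25 kg, balanced 25 to 30 ahead of the handle's centre. Lies on its mat at the start.
- rod_elbow (a point): The elbow of the hooked rod, where bar and arm meet, at half their height; axes as for rod_grip.
- rod_pocket (a point): The point of the hook's crook where the centre of the hub's flange comes to sit when the hub is drawn along: x = 0.208, y = -0.038 from the handle's centre, at half the bar's height; axes as for rod_grip.
- mat_top (a point): Centre of the top of the fixed black rubber mat where the hooked rod belongs, 340 (x) x 140 (y) x 3 thick; z up.
- valve_mid (a point): Centre of the solenoid valve (None if absent): steel middle 56 long and 40 x 40, a black coil 36 x 36 at either end, 130 long in all along x; lies on the table with z up; 0.4 kg.
- ram_mid (a point): Centre of the ram, a small square cylinder (None if absent): ribbed aluminium body with grey end caps 40 x 40, from x = -0.065 to 0.047, and a thin piston rod out to x = 0.065; 130 long along x, z up; 0.35 kg.
- block_mid (a point): Centre of the ported block (None if absent): plain aluminium bar 110 (x) x 40 x 40 with four brass-ringed ports on top, z up; 0.4 kg.
- mug: White mug, 76 diameter, 90 high, standing; origin under its centre. Leave alone.
- spanner: Spanner lying flat near the robot; origin at its underside. Leave alone.
- tape: Roll of black tape, 90 diameter, 22 high; origin under its centre. Leave alone.
- oilcan: White can, 60 diameter, 120 high; origin under its centre. Leave alone.
- gauge: Round pressure gauge lying on its back, 70 diameter, 31 high; origin under its centre. Leave alone.
Not all that is in view belongs to the job. What is shaped like the part that bears block_mid but red is not meant.

How it is judged:
By the outcome, as a careful person would: the job done as asked, in the order asked, and still so for the second after the job is handed in, with the robot touching nothing.
Of valve, ram, block only 2 to 3 are there at a start; the rules pass over those that are not, and their reading is None.
At some moment in a run one of valve, ram, block may be knocked a few centimetres aside while the robot is not near it.
Once in a run the grip may slacken for a moment while it holds something.
It also fails if it takes over 210 s, if anything falls off the work surface, if the arm or the gripper's body presses on something with over 40 N, if the wrist force passes 120 N, or if a joint passes its speed limit or range.

## Working session

There is one attempt and no reset: what is moved stays moved. The work goes in short steps, Python scripts to look and compute and a shell command to move; the robot and the scene stay as the last step left them, time stands still between calls to the robot, and variables do not carry over. Pictures are saved under pics/ and viewed, at most 15 in all, crops included, and the job is handed in when it is done.

```bash
mkdir -p pics; ls; cat > h.py <<'E'
from cell import *
import numpy as np, cv2
from scipy.spatial.transform import Rotation as R
def T():
    s=state(); M=np.eye(4); M[:3,:3]=R.from_rotvec(s["orientation"]).as_matrix(); M[:3,3]=s["eef_pos"]; return M
def snap(n):
    M=T(); d=snapshot(n)
    if n=="wrist": d["wfc"]=M@np.array(d["hand_eye"])
    else: d["wfc"]=np.linalg.inv(np.array(d["camera_from_world"]))
    return d
def cloud(d):
    K=np.array(d["mtx"]); z=d["depth"]; v,u=np.mgrid[0:480,0:640]
    P=np.stack([(u-K[0,2])/K[0,0]*z,-(v-K[1,2])/K[1,1]*z,-z],-1)
    W=P@d["wfc"][:3,:3].T+d["wfc"][:3,3]; W[z==0]=np.nan; return W
def ray(d,u,v,h):
    K=np.array(d["mtx"]); r=d["wfc"][:3,:3]@np.array([(u-K[0,2])/K[0,0],-(v-K[1,2])/K[1,1],-1]); o=d["wfc"][:3,3]
    return o+r*(h-o[2])/r[2]
def tool(p):  # world displacement target of TCP -> tool axes cm
    M=T(); return np.round(M[:3,:3].T@(np.array(p)-M[:3,3])*100,2)
E
python3 - <<'E'
from h import *
for n in("top","scene"):
    d=snap(n); cv2.imwrite(f"pics/{n}0.png",d["pixels"]); np.save(f"{n}0.npy",cloud(d)); print(n,d["wfc"].round(3).tolist(),np.array(d["mtx"]).round(1).tolist(),[k for k in d])
print(state()); print(T().round(3))
E
```

```text
pics
top [[0.065, 0.976, -0.207, 0.175], [-0.998, 0.062, -0.018, -0.042], [-0.004, 0.208, 0.978, 1.477], [0.0, 0.0, 0.0, 1.0]] [[443.6, 0.0, 319.3], [0.0, 443.6, 234.7], [0.0, 0.0, 1.0]] ['pixels', 'depth', 'mtx', 'camera_from_world', 'wfc']
scene [[0.82, -0.457, 0.344, 0.945], [0.572, 0.637, -0.517, -0.714], [0.017, 0.621, 0.784, 1.138], [0.0, 0.0, 0.0, 1.0]] [[466.5, 0.0, 317.6], [0.0, 466.5, 241.7], [0.0, 0.0, 1.0]] ['pixels', 'depth', 'mtx', 'camera_from_world', 'wfc']
{'t': 0.1, 'qpos': array([ 1.19841380e+00,  3.00460564e-01,  1.52151444e+00, -4.50285597e-05,
        1.32071855e+00, -6.65833128e-02]), 'qd': array([-0.00038311, -0.00020722, -0.00245149,  0.0018612 ,  0.00047657,
       -0.0010233 ]), 'joint_efforts': array([ 2.36034393e-03, -5.32644439e+01, -3.53288376e+01,  7.10271858e-02,
        2.34202738e-02, -5.48338028e-05]), 'eef_pos': array([0.16549801, 0.52425721, 0.20492031]), 'orientation': array([-4.78431422e-01, -3.10474900e+00,  1.70261868e-03]), 'force': array([ 0.22252881, -0.67157211,  0.19033482]), 'ft_torque': array([-0.00122317,  0.02332244,  0.02871448]), 'finger_force': 0.0, 'width': 0.09401935207725838}
[[-0.954  0.301 -0.     0.165]
 [ 0.301  0.954 -0.001  0.524]
 [ 0.    -0.001 -1.     0.205]
 [ 0.     0.     0.     1.   ]]
```

View pics/top0.png

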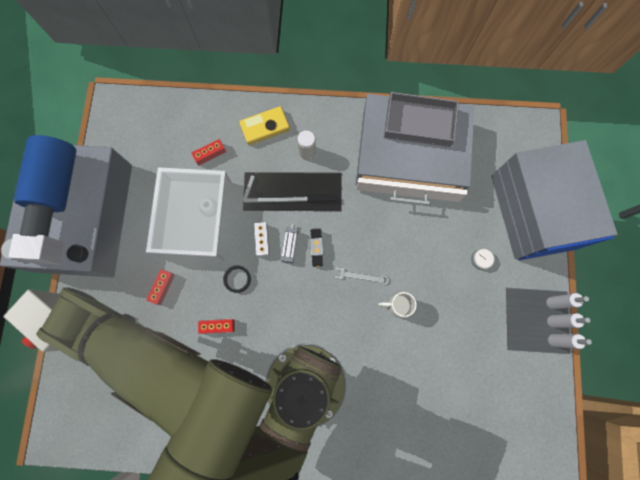

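View pics/scene0.png

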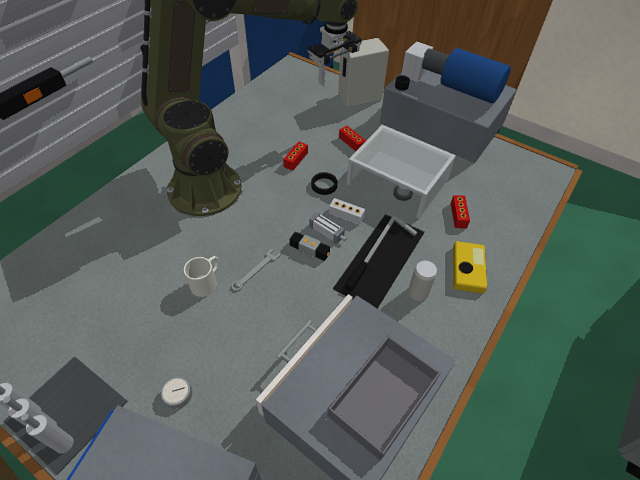

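Top view: block (pale aluminium, brass rings) at (261,239), ram at (289,243), valve at (316,247). The guard is at (188,212) with the hub under it at (207,205). The rod is on its mat, with its bar at (280,199) and hook at (250,188). The drawer handle is at (412,198), with the drawer (nearly) shut.

Possible mix-ups for the block: the red ones at (208,151), (160,287) and (216,327) are decoys, so I choose (261,239).

```bash
python3 - <<'E'
from h import *
im=cv2.imread("pics/top0.png")
d=snap("top"); W=cloud(d); d2=snap("scene"); W2=cloud(d2)
def seg(W,box,zlo,zhi,name):
    x0,x1,y0,y1=box
    m=(W[...,0]>x0)&(W[...,0]<x1)&(W[...,1]>y0)&(W[...,1]<y1)&(W[...,2]>zlo)&(W[...,2]<zhi)
    P=W[m]
    if len(P)<15: print(name,len(P));return
    r=cv2.minAreaRect((P[:,:2]*1000).astype(np.float32)); print(name,len(P),"c",np.round(r[0],0),"size",np.round(r[1],0),"ang",round(r[2],1),"z",P[:,2].mean().round(3))
for n,(u,v) in dict(block=(261,239),ram=(289,243),valve=(316,247),mug=(403,303),can=(306,140),handle=(412,199),roof=(188,200),hub=(207,205),matc=(292,205),table=(330,220),front=(415,185),gaugetape=(237,280),cabtop=(370,150)).items():
    print(n,W[v,u].round(3), ray(d,u,v,0.04).round(3))
for (n,u,v) in(("block",261,239),("ram",289,243),("valve",316,247)):
    p=W[v,u]; seg(W,(p[0]-.09,p[0]+.09,p[1]-.042,p[1]+.042),.028,.06,n+"T"); seg(W2,(p[0]-.09,p[0]+.09,p[1]-.042,p[1]+.042),.028,.06,n+"S")
h=ray(d,412,199,.077); print("handle ray",h)
seg(W,(h[0]-.03,h[0]+.02,h[1]-.1,h[1]+.1),.06,.09,"handleT");seg(W2,(h[0]-.03,h[0]+.02,h[1]-.1,h[1]+.1),.06,.09,"handleS")
seg(W,(.2,.9,.3,.75),.1,.125,"roofT"); seg(W2,(.2,.9,.3,.75),.1,.125,"roofS")
seg(W,(.4,1,-.6,.05),.107,.125,"cabT");seg(W2,(.4,1,-.6,.05),.107,.125,"cabS")
a=cv2.resize(d["pixels"][160:265,140:350],None,fx=3.8,fy=3.8,interpolation=cv2.INTER_CUBIC); cv2.imwrite("pics/topcrop.png",a)
b=cv2.resize(d2["pixels"][110:310,270:470],None,fx=3,fy=3,interpolation=cv2.INTER_CUBIC); cv2.imwrite("pics/scrop.png",b)
E
```

```text
block [0.452 0.175 0.044] [0.452 0.175 0.04 ]
ram [0.444 0.082 0.044] [0.445 0.082 0.04 ]
valve [ 0.436 -0.008  0.046] [ 0.437 -0.008  0.04 ]
mug [ 0.275 -0.305  0.004] [ 0.273 -0.298  0.04 ]
can [0.775 0.046 0.122] [0.811 0.052 0.04 ]
handle [ 0.609 -0.312  0.079] [ 0.622 -0.32   0.04 ]
roof [0.551 0.41  0.11 ] [0.57  0.433 0.04 ]
hub [0.537 0.346 0.114] [0.557 0.367 0.04 ]
matc [0.584 0.085 0.009] [0.575 0.082 0.04 ]
table [ 0.541 -0.049  0.001] [ 0.531 -0.048  0.04 ]
front [ 0.65  -0.316  0.102] [ 0.672 -0.329  0.04 ]
gaugetape [0.316 0.248 0.004] [0.312 0.241 0.04 ]
cabtop [ 0.756 -0.165  0.115] [ 0.788 -0.171  0.04 ]
blockT 410 c [455. 176.] size [111.  41.] ang 9.4 z 0.04
blockS 408 c [458. 179.] size [111.  47.] ang 9.4 z 0.04
ramT 398 c [449.  81.] size [ 39. 127.] ang 85.0 z 0.039
ramS 428 c [452.  84.] size [ 42. 128.] ang 85.5 z 0.039
valveT 421 c [440.  -8.] size [128.  40.] ang 3.6 z 0.039
valveS 484 c [444.  -5.] size [129.  42.] ang 6.6 z 0.038
handle ray [ 0.61011678 -0.31244812  0.077     ]
handleT 157 c [ 614. -304.] size [128.  32.] ang 88.2 z 0.082
handleS 264 c [ 616. -303.] size [129.  30.] ang 87.4 z 0.081
roofT 6469 c [476. 509.] size [434. 404.] ang 83.9 z 0.113
roofS 4778 c [450. 524.] size [449. 501.] ang 89.8 z 0.114
cabT 8041 c [ 796. -277.] size [653. 312.] ang 86.7 z 0.117
cabS 17820 c [ 800. -276.] size [652. 306.] ang 86.7 z 0.117
```

View pics/topcrop.png

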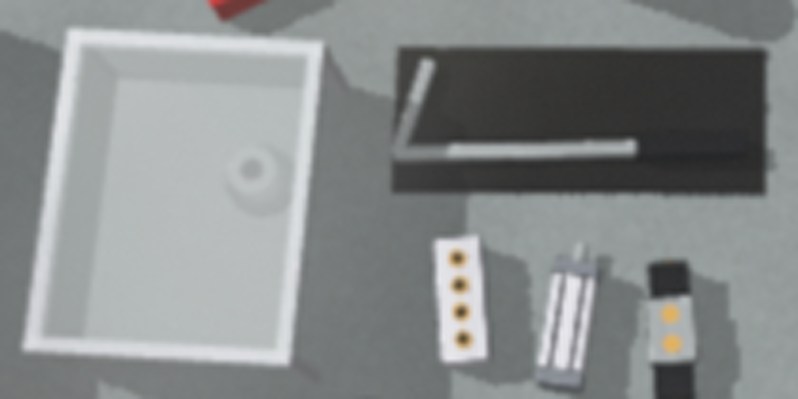

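View pics/scrop.png

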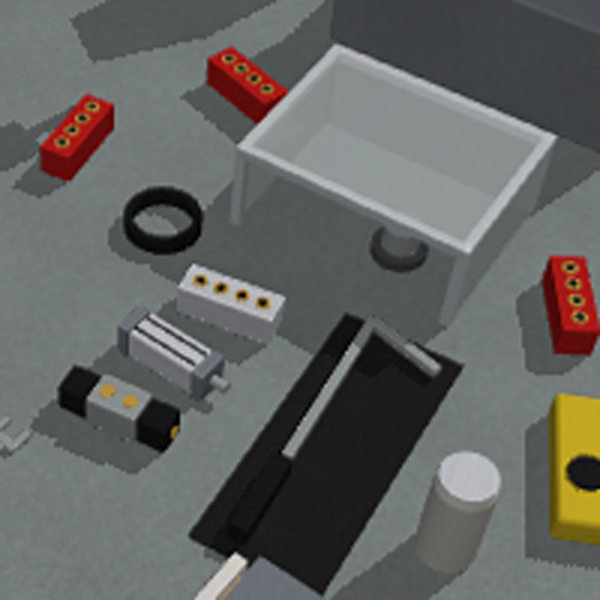

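Crops confirm the choice: pale block with brass ports, not red. Hub boss at crop (253,172), guard's right (mouth) edge from crop (320,45) to (288,360), rod elbow at crop (403,153), and handle start at crop (636,147).

```bash
python3 - <<'E'
from h import *
d=snap("top"); d2=snap("scene")
def t(u,v,z): return ray(d,140+u/3.8,160+v/3.8,z).round(3)[:2]
def s(u,v,z): return ray(d2,270+u/3,110+v/3,z).round(3)[:2]
print("hub boss",t(253,170,.045),s(405,240,.045),"flange",s(398,250,.014),t(262,180,.014))
print("guard c",[t(*p,.113) for p in((70,32),(322,42),(289,362),(25,350))],[s(*p,.113) for p in((337,47),(552,137),(470,250),(240,150))])
print("elbow",t(403,153,.018),s(370,325,.018),"handle start",t(636,147,.018),s(288,455,.018), "hstart/end top", s(282,455,.029),s(245,530,.029),"tip",t(428,62,.018),s(437,370,.018))
print("mat",[t(*p,.003) for p in((397,48),(767,48),(767,193),(393,190))])
W=cloud(d);W2=cloud(d2)
for w in(W,W2):
    m=(w[...,2]>.022)&(w[...,2]<.045)&(w[...,0]>.5)&(w[...,0]<.68)&(w[...,1]>-.12)&(w[...,1]<.2); P=w[m]
    print(len(P),cv2.minAreaRect((P[:,:2]*1000).astype(np.float32)) if len(P)>5 else 0)
E
```

```text
hub boss [0.556 0.367] [0.575 0.353] flange [0.566 0.364] [0.556 0.367]
guard c [array([0.65 , 0.519]), array([0.655, 0.302]), array([0.378, 0.299]), array([0.374, 0.517])] [array([0.383, 0.52 ]), array([0.654, 0.523]), array([0.659, 0.313]), array([0.387, 0.302])]
elbow [0.588 0.242] [0.596 0.244] handle start [0.607 0.033] [0.614 0.046] hstart/end top [0.612 0.036] [ 0.629 -0.059] tip [0.675 0.228] [0.683 0.231]
mat [array([0.692, 0.261]), array([ 0.714, -0.08 ]), array([ 0.576, -0.087]), array([0.557, 0.251])]
258 ((557.47998046875, 67.7293701171875), (121.49510192871094, 271.45477294921875), 4.023276329040527)
384 ((556.4752807617188, 67.84806060791016), (126.45049285888672, 271.78253173828125), 4.977164268493652)
```

```bash
python3 -m handwheel '[[[0,0,0,0.18,1],[0,0,0,0.18,1],[0,0,0,0.18,1],[0,0,0,0.18,1],[0,0,0,0.18,1]]]' 
python3 -m handwheel '[[[0,0,-2,0.18,1],[0,0,-2,0.18,1],[-5,2.5,0,0,1],[-5,2.5,0,0,1],[-5,2.5,0,0,1]]]' 
python3 -m handwheel '[[[-5,2.5,0,0,1],[-5,2.5,0,0,1],[-5,2.5,0,0,1],[-5,2.5,0,0,1],[-5,2.5,0,0,1]]]' 
python3 -m handwheel '[[[-5,2.5,0,0,0],[-5,2.5,0,0,0],[-5,2.5,0,0,-0.3],[-5,2.5,0,0,-0.3],[-5,2.5,0,0,-0.3]]]' 
python3 -m handwheel '[[[-5,0,0,0,-0.3],[-5,0,0,0,-0.3],[-5,0,0,0,-0.3],[0,0,0,0,-0.3],[0,0,0,0,-0.3]]]'
python3 - <<'E'
from h import *
print(T().round(3),state()["qpos"].round(2))
d=snap("wrist"); W=cloud(d); print(np.array(d["hand_eye"]).round(3)); cv2.imwrite("pics/w1.png",d["pixels"]); 
m=(W[...,2]>.065)&(W[...,2]<.09)&(W[...,0]>.5)&(W[...,0]<.64)&(W[...,1]<-.15)&(W[...,1]>-.5); P=W[m];print(len(P))
if len(P)>10: print(cv2.minAreaRect((P[:,:2]*1000).astype(np.float32)),P.mean(0))
E
```

```text
t: 0.92
eef_pos: [0.1656, 0.5244, 0.2054]
orientation: [1.789, 2.582, -0.0]
force: [0.1, 0.7, 0.1]
width: 0.0936
finger_force: 0.0
t: 1.55
eef_pos: [0.2417, 0.3733, 0.2454]
orientation: [2.215, 2.227, 0.0]
force: [-0.1, -0.0, 0.1]
width: 0.0939
finger_force: 0.0
t: 2.17
eef_pos: [0.3681, 0.1237, 0.2457]
orientation: [2.216, 2.227, 0.001]
force: [0.7, -0.0, 0.7]
width: 0.0939
finger_force: 0.0
t: 2.8
eef_pos: [0.4944, -0.1258, 0.2455]
orientation: [2.216, 2.226, 0.0]
force: [-0.4, 0.3, 0.8]
width: 0.0475
finger_force: 0.0
t: 3.42
eef_pos: [0.4945, -0.2734, 0.2453]
orientation: [-2.216, -2.227, -0.0]
force: [0.4, 0.3, 0.1]
width: 0.0327
finger_force: 0.0
[[-0.005  1.    -0.     0.495]
 [ 1.     0.005  0.    -0.273]
 [ 0.    -0.    -1.     0.245]
 [ 0.     0.     0.     1.   ]] [-0.57  0.31  1.42  0.    1.42 -0.57]
[[-0.002  0.961  0.276  0.08 ]
 [ 1.     0.002 -0.     0.   ]
 [-0.001  0.276 -0.961 -0.178]
 [ 0.     0.     0.     1.   ]]
3323
((620.1090698242188, -325.72125244140625), (171.47482299804688, 41.742225646972656), 87.06932067871094) [ 0.61726345 -0.31844177  0.07967356]
```

View pics/w1.png

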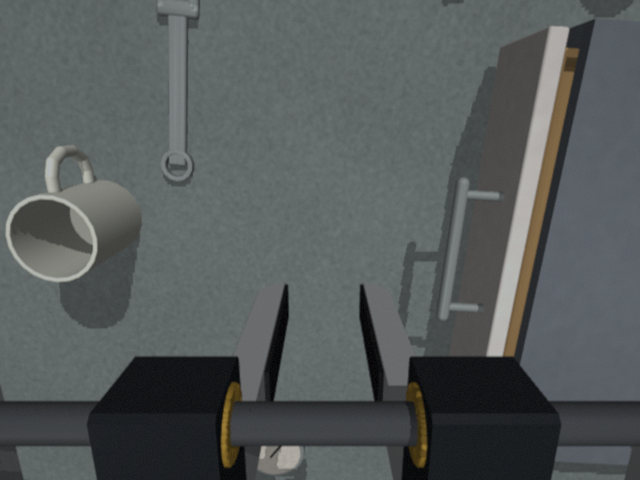

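The wrist view shows the handle bar from (463,182) to (443,318), the mug at left and the spanner's ring at (177,165).

```bash
python3 - <<'E'
from h import *
d=snap("wrist"); W=cloud(d)
a,b=ray(d,463,182,.08),ray(d,444,318,.08); print(a,b,(a+b)/2,np.linalg.norm(a-b),np.degrees(np.arctan2(*(a-b)[:2])))
P=W[250,440:465];print(P.round(3)[::2].tolist())
c=(a+b)/2; print(tool([c[0],c[1],.062]), "front top",W[150,530:545:3].round(3).tolist(),W[300,508].round(3), "spanner ring",ray(d,177,165,.005))
E
```

```text
[ 0.60967344 -0.24214057  0.08      ] [ 0.60432061 -0.36511384  0.08      ] [ 0.60699703 -0.30362721  0.08      ] 0.12308971116947764 2.492419916956072
[[0.619, -0.326, -0.0], [0.621, -0.326, -0.001], [0.623, -0.326, -0.001], [0.601, -0.301, 0.079], [0.603, -0.301, 0.078], [0.604, -0.3, 0.082], [0.606, -0.3, 0.081], [0.607, -0.3, 0.082], [0.609, -0.3, 0.082], [0.611, -0.301, 0.079], [0.64, -0.326, 0.0], [0.642, -0.326, 0.0], [0.644, -0.325, 0.001]]
[-3.15 11.2  18.36] front top [[0.65, -0.215, 0.103], [0.653, -0.215, 0.102], [0.655, -0.215, 0.102], [0.657, -0.215, 0.103], [0.659, -0.215, 0.103]] [ 0.649 -0.337  0.103] spanner ring [ 0.34994811 -0.23706237  0.005     ]
```

```bash
python3 -m handwheel '[[[-1,3.7,0,0.05,-0.36],[-1,3.7,2,0,-0.36],[-1.1,3.8,2,0,-0.36],[0,0,3,0,-0.36],[0,0,3,0,-0.36]]]'
python3 -m handwheel '[[[0,0,3,0,-0.36],[0,0,3,0,-0.36],[0,0,2.5,0,-0.36],[0,0,0,0,-1],[0,0,0,0,-1]]]'
python3 -m handwheel '[[[0,0,0,0,-1],[0,0,0,0,-1],[0,-1,0,0,-1],[0,-2,0,0,-1],[0,-2,0,0,-1]]]'
```

```text
t: 4.15
eef_pos: [0.6062, -0.3067, 0.1444]
orientation: [-2.269, -2.173, 0.0]
force: [0.2, -0.9, -0.3]
width: 0.0304
finger_force: 0.0
t: 4.78
eef_pos: [0.6063, -0.3077, 0.062]
orientation: [2.269, 2.171, 0.001]
force: [0.2, -0.0, 0.2]
width: 0.014
finger_force: 0.0
t: 5.4
eef_pos: [0.5565, -0.3051, 0.062]
orientation: [2.268, 2.17, 0.004]
force: [5.9, 7.0, 6.6]
width: 0.0099
finger_force: 30.0
```

```bash
python3 -m handwheel '[[[0,-3,0,0,-1],[0,-3,0,0,-1],[0,-3,0,0,-1],[0,-3,0,0,-1],[0,-2,0,0,-1]]]'
python3 -m handwheel '[[[0,0,0,0,-1],[0,0,0,0,-0.36],[0,0,0,0,-0.36],[0,0,0,0,-0.36],[0,0,-3,0,-0.36]]]'
python3 -m handwheel '[[[0,0,-5,0,0],[0,0,-5,0,0],[0,0,-5,0,0.3],[0,-3,-5,0,0.3],[0,0,0,0,0.3]]]'
python3 - <<'E'
from h import *
print(T().round(3))
d=snap("wrist");cv2.imwrite("pics/w2.png",d["pixels"]); d=snap("top"); cv2.imwrite("pics/t2.png",d["pixels"]); W=cloud(d)
for n,(x,y) in dict(block=(.455,.176),ram=(.449,.081),valve=(.44,-.008)).items():
    m=(abs(W[...,0]-x)<.11)&(abs(W[...,1]-y)<.05)&(W[...,2]>.03)&(W[...,2]<.055); P=W[m]; print(n,len(P),cv2.minAreaRect((P[:,:2]*1000).astype(np.float32)) if len(P)>9 else 0)
E
```

```text
t: 6.02
eef_pos: [0.416, -0.2971, 0.0619]
orientation: [-2.27, -2.17, -0.006]
force: [6.0, 26.2, 18.6]
width: 0.01
finger_force: 30.0
t: 6.65
eef_pos: [0.4149, -0.299, 0.0891]
orientation: [-2.268, -2.168, 0.001]
force: [-0.2, -0.8, 0.4]
width: 0.03
finger_force: 0.0
t: 7.28
eef_pos: [0.3856, -0.299, 0.2941]
orientation: [2.267, 2.165, 0.0]
force: [-0.0, 0.1, -1.7]
width: 0.061
finger_force: 0.0
[[ 0.046  0.999  0.005  0.386]
 [ 0.999 -0.046 -0.005 -0.299]
 [-0.004  0.005 -1.     0.294]
 [ 0.     0.     0.     1.   ]]
block 407 ((456.021728515625, 175.63357543945312), (111.18799591064453, 40.722347259521484), 9.167505264282227)
ram 400 ((444.8653869628906, 81.12545776367188), (39.14790725708008, 120.6875228881836), 85.39519500732422)
valve 413 ((440.55316162109375, -7.7043304443359375), (125.59728240966797, 39.58158874511719), 3.646226406097412)
```

View pics/w2.png

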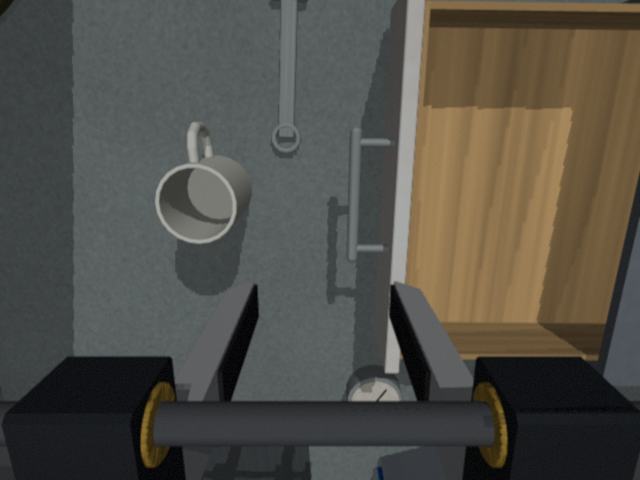

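The drawer is open, with its floor visible from (415,110) to (635,320). The handle bar is at (355,195), and the mug and spanner are untouched.

```bash
python3 - <<'E'
from h import *
d=snap("wrist"); W=cloud(d)
m=(W[...,2]>.012)&(W[...,2]<.032)&(W[...,0]>.3); P=W[m]; print(len(P),P.min(0),P.max(0),np.median(P[:,2]), cv2.minAreaRect((P[:,:2]*1000).astype(np.float32)))
m=(W[...,2]>.09)&(W[...,2]<.112)&(W[...,0]>.3)&(W[...,0]<.5); P=W[m]; print("front",len(P),cv2.minAreaRect((P[:,:2]*1000).astype(np.float32)),np.median(P,0))
for v in(150,200,250): print(W[v,350:430:6].round(3)[:,[0,2]].tolist())
E
```

```text
66308 [ 0.30012927 -0.68521017  0.01200805] [ 0.72734554 -0.12040396  0.03198312] 0.02158905074350198 ((551.8040161132812, -365.2596435546875), (430.32366943359375, 521.6681518554688), 20.786954879760742)
front 7898 ((389.6646728515625, -291.89111328125), (342.98565673828125, 181.2053985595703), 82.91954803466797) [ 0.46197202 -0.24495903  0.10130034]
[[0.418, -0.002], [0.418, 0.081], [0.424, 0.079], [0.437, 0.0], [0.444, 0.0], [0.451, -0.001], [0.454, 0.024], [0.454, 0.062], [0.454, 0.095], [0.458, 0.103], [0.463, 0.103], [0.468, 0.103], [0.491, 0.024], [0.498, 0.022]]
[[0.412, 0.079], [0.417, 0.08], [0.43, -0.0], [0.437, -0.002], [0.443, -0.002], [0.45, -0.001], [0.451, 0.041], [0.451, 0.079], [0.453, 0.102], [0.458, 0.101], [0.464, 0.101], [0.47, 0.094], [0.492, 0.024], [0.499, 0.022]]
[[0.41, 0.08], [0.416, 0.083], [0.422, 0.079], [0.428, 0.08], [0.433, 0.079], [0.439, 0.079], [0.445, 0.079], [0.448, 0.095], [0.453, 0.102], [0.459, 0.101], [0.466, 0.092], [0.486, 0.023], [0.494, 0.021], [0.5, 0.021]]
```

```bash
cat >> h.py <<'E'
def part(x,y,n="wrist",r=.1,zl=.028,zh=.055,half=.045):
    d=snap(n); W=cloud(d); m=(abs(W[...,0]-x)<r)&(abs(W[...,1]-y)<half)&(W[...,2]>zl)&(W[...,2]<zh)
    k,l,s,_=cv2.connectedComponentsWithStats(m.astype(np.uint8))
    P=W[l==1+np.argmax(s[1:,4])]; c,sz,a=cv2.minAreaRect((P[:,:2]*1000).astype(np.float32))
    if sz[0]<sz[1]: a-=90
    a=(a+90)%180-90; t=T(); g=np.degrees(np.arctan2(t[1,0],t[0,0])); e=(g-a+90)%180-90
    print(n,len(P),"c",np.round(c),"size",np.round(sz),"yaw",round(a,1),"turn tool z by",round(np.radians(e),3)); c=np.array(c)/1000
    print("tool shift to z=.012:",tool([c[0],c[1],.012]),"tcp",t[:3,3].round(3)); return c
E
python3 -m handwheel '[[[0,0,0,0.18,1],[0,0,0,0.18,1],[0,0,0,0.18,1],[0,0,0,0.18,1],[0,0,0,0.18,1]]]'
python3 -m handwheel '[[[0,0,0,0.18,1],[0,0,0,0.18,1],[0,0,0,0.18,1],[1.3,-4.8,0,0,1],[1.3,-4.8,0,0,1]]]'
python3 -m handwheel '[[[1.3,-4.8,1,0,1],[1.3,-4.8,2,0,1],[1.3,-4.8,3,0,1],[1.3,-4.7,3,0,1],[0,0,0,0,1]]]'
python3 - <<'E'
from h import *
part(.442,-.006)
E
```

```text
t: 8.05
eef_pos: [0.386, -0.2979, 0.2886]
orientation: [-2.989, -0.958, 0.003]
force: [-0.2, 0.2, -0.3]
width: 0.0938
finger_force: 0.0
t: 8.68
eef_pos: [0.4035, -0.199, 0.2886]
orientation: [-3.137, -0.133, 0.004]
force: [0.7, 0.3, 0.5]
width: 0.0939
finger_force: 0.0
t: 9.3
eef_pos: [0.4379, -0.0029, 0.1971]
orientation: [-3.137, -0.141, 0.01]
force: [0.2, 0.5, 0.1]
width: 0.0939
finger_force: 0.0
wrist 6568 c [442.  -7.] size [124.  40.] yaw 6.1 turn tool z by -0.017
tool shift to z=.012: [ 0.37  0.31 18.66] tcp [ 0.438 -0.004  0.199]
```

```bash
python3 -m handwheel '[[[0.4,0.3,4.5,0,1],[0,0,4.5,0,1],[0,0,4.5,0,1],[0,0,3,0,1],[0,0,2.1,0,1]]]'
python3 -m handwheel '[[[0,0,0,0,-1],[0,0,0,0,-1],[0,0,0,0,-1],[0,0,0,0,-1],[0,0,-3,0,-1]]]'
python3 -m handwheel '[[[0,0,-4,0,-1],[0,0,-4,0,-1],[0,0,-4,0,-1],[0,0,-1,0,-1],[0,0,0,0,-1]]]'
python3 - <<'E'
from h import *
print(tool([.549,-.411,.172]))
E
```

```text
t: 9.98
eef_pos: [0.4429, -0.0093, 0.0131]
orientation: [-3.139, -0.133, 0.002]
force: [0.1, 0.0, 0.5]
width: 0.0937
finger_force: 0.0
t: 10.6
eef_pos: [0.4422, -0.0081, 0.0439]
orientation: [-3.138, -0.135, 0.005]
force: [0.0, -0.7, 0.7]
width: 0.0473
finger_force: 0.0
t: 11.22
eef_pos: [0.4432, -0.0082, 0.1744]
orientation: [3.139, 0.135, 0.001]
force: [-0.8, -0.7, -0.7]
width: 0.001
finger_force: 0.0
[ 7.09 41.04  0.25]
```

Fingers were still closing when I lifted, so it missed. I'll pre-open less and wait longer.

```bash
python3 -m handwheel '[[[0,0,0,0,0.3],[0,0,0,0,0.3],[0,0,0,0,0.3],[0,0,0,0,0.3],[0,0,0,0,0.3]]]'
python3 - <<'E'
from h import *
part(.442,-.006)
E
```

```text
t: 11.85
eef_pos: [0.4432, -0.0082, 0.1744]
orientation: [-3.139, -0.135, 0.0]
force: [0.3, 0.6, -0.1]
width: 0.0476
finger_force: 0.0
wrist 7343 c [442.  -7.] size [123.  40.] yaw 6.5 turn tool z by -0.028
tool shift to z=.012: [-0.1  -0.11 16.24] tcp [ 0.443 -0.008  0.174]
```

```bash
python3 -m handwheel '[[[-0.1,-0.1,4,-0.02,0.3],[0,0,4,0,0.3],[0,0,4,0,0.3],[0,0,2.5,0,0.3],[0,0,1.7,0,0.3]]]'
python3 -m handwheel '[[[0,0,0,0,-1],[0,0,0,0,-1],[0,0,0,0,-1],[0,0,0,0,-1],[0,0,0,0,-1]]]'
python3 -m handwheel '[[[0,0,-4,0,-1],[0,0,-4,0,-1],[0,0,-4,0,-1],[0,0,-4,0,-1],[0,0,0,0,-1]]]'
python3 - <<'E'
from h import *
print(tool([.549,-.411,.172]))
E
```

```text
t: 12.52
eef_pos: [0.4417, -0.0072, 0.0113]
orientation: [-3.137, -0.166, 0.002]
force: [-0.2, 0.2, -0.5]
width: 0.061
finger_force: 0.0
t: 13.15
eef_pos: [0.4426, -0.0073, 0.0132]
orientation: [3.137, 0.166, 0.002]
force: [-1.1, 0.5, 7.8]
width: 0.0398
finger_force: 30.0
t: 13.78
eef_pos: [0.4431, -0.0074, 0.1747]
orientation: [3.136, 0.166, 0.007]
force: [-0.8, 0.1, -4.9]
width: 0.0396
finger_force: 30.0
[ 6.27 41.26  0.34]
```

```bash
python3 -m handwheel '[[[0,0,0,0.152,-1],[1.2,4,0,0,-1],[1.2,4,0,0,-1],[1.3,4,0,0,-1],[1.2,4,0,0,-1]]]'
python3 -m handwheel '[[[1.3,4,0,0,-1],[1.2,4,0,0,-1],[1.3,4,0,0,-1],[1.2,4,0,0,-1],[1.3,4,0,0,-1]]]'
python3 -m handwheel '[[[1.2,3.8,0,0,-1],[0,0,0,0,-1],[0,0,3,0,-1],[0,0,3,0,-1],[0,0,3,0,-1]]]'
python3 - <<'E'
from h import *
print(tool([.549,-.411,.036]),T().round(3)[:,0],state()["width"])
E
```

```text
t: 14.4
eef_pos: [0.4832, -0.1705, 0.1705]
orientation: [-3.14, 0.073, 0.004]
force: [1.2, -0.1, -3.7]
width: 0.0399
finger_force: 30.0
t: 15.02
eef_pos: [0.537, -0.373, 0.1699]
orientation: [-3.139, 0.073, 0.004]
force: [-0.3, 0.6, -3.4]
width: 0.0399
finger_force: 30.0
t: 15.65
eef_pos: [0.547, -0.4093, 0.0798]
orientation: [-3.139, 0.072, 0.003]
force: [0.7, 0.0, -3.4]
width: 0.0398
finger_force: 30.0
[0.21 0.17 4.38] [ 0.999 -0.046 -0.002  0.   ] 0.03981300518941394
```

```bash
python3 -m handwheel '[[[0.2,0.2,2.3,0,-1],[0,0,2,0,-1],[0,0,0,0,0.15],[0,0,0,0,0.15],[0,0,0,0,0.15]]]'
python3 -m handwheel '[[[0,0,-4,0,0.15],[0,0,-4,0,0.15],[0,0,-4,0,0.3],[0,0,-4,0,0.3],[-1.2,-4.9,0,0,0.3]]]'
python3 -m handwheel '[[[-1.2,-4.9,0,0,0.3],[-1.2,-4.9,0,0,0.3],[-1.3,-4.9,0,0,0.3],[-1.2,-4.9,0,0,0.3],[-1.2,-4.9,0,0,0.3]]]'
python3 -m handwheel '[[[-1.3,-4.9,0,0,0.3],[-1.2,-4.9,0,0,0.3],[-1.3,-4.9,0,0,0.3],[-1.2,-4.8,0,0,0.3],[0,0,0,0,0.3]]]'
python3 - <<'E'
from h import *
part(.45,.082)
part(.45,.082,"top")
d=snap("wrist");cv2.imwrite("pics/w3.png",d["pixels"])
E
```

```text
t: 16.27
eef_pos: [0.55, -0.4131, 0.0409]
orientation: [3.139, -0.073, 0.003]
force: [-0.3, 0.7, 0.6]
width: 0.054
finger_force: 0.0
t: 16.9
eef_pos: [0.5406, -0.3653, 0.2036]
orientation: [3.136, -0.077, 0.01]
force: [1.5, 0.2, -0.8]
width: 0.061
finger_force: 0.0
t: 17.52
eef_pos: [0.4898, -0.1142, 0.2005]
orientation: [3.14, -0.073, 0.003]
force: [1.7, 0.2, 0.6]
width: 0.0611
finger_force: 0.0
t: 18.15
eef_pos: [0.4488, 0.0838, 0.2004]
orientation: [-3.14, 0.067, -0.003]
force: [0.2, -0.1, -0.8]
width: 0.0612
finger_force: 0.0
wrist 5923 c [443.  83.] size [ 40. 112.] yaw -4.4 turn tool z by 0.033
tool shift to z=.012: [-0.64 -0.06 18.83] tcp [0.449 0.082 0.2  ]
top 1 c [512.  78.] size [0. 0.] yaw 0.0 turn tool z by -0.045
tool shift to z=.012: [ 6.21  0.11 18.82] tcp [0.449 0.082 0.2  ]
```

```bash
python3 -m handwheel '[[[-0.6,-0.1,4.5,0.033,0.3],[0,0,4.5,0,0.3],[0,0,4.5,0,0.3],[0,0,3,0,0.3],[0,0,2.2,0,0.3]]]'
python3 -m handwheel '[[[0,0,0,0,-1],[0,0,0,0,-1],[0,0,0,0,-1],[0,0,0,0,-1],[0,0,0,0,-1]]]'
python3 -m handwheel '[[[0,0,-4,0,-1],[0,0,-4,0,-1],[0,0,-4,0,-1],[0,0,-4,0,-1],[0,0,0,-0.033,-1]]]'
python3 - <<'E'
from h import *
print(tool([.549,-.338,.172]))
E
```

```text
t: 18.92
eef_pos: [0.4433, 0.0815, 0.0112]
orientation: [3.139, -0.127, -0.001]
force: [0.3, 0.1, 0.6]
width: 0.0607
finger_force: 0.0
t: 19.55
eef_pos: [0.4441, 0.0826, 0.0135]
orientation: [3.139, -0.124, 0.003]
force: [0.5, -3.2, 7.4]
width: 0.0379
finger_force: 30.0
t: 20.18
eef_pos: [0.4442, 0.0829, 0.1748]
orientation: [-3.14, 0.07, -0.008]
force: [1.0, 0.5, -4.5]
width: 0.0376
finger_force: 30.0
[12.36 41.58  0.31]
```

```bash
python3 -m handwheel '[[[1.2,4.2,0,0,-1],[1.2,4.2,0,0,-1],[1.2,4.2,0,0,-1],[1.2,4.2,0,0,-1],[1.2,4.2,0,0,-1]]]'
python3 -m handwheel '[[[1.3,4.2,0,0,-1],[1.2,4.1,0,0,-1],[1.3,4.1,0,0,-1],[1.2,4.1,0,0,-1],[1.3,4.1,0,0,-1]]]'
python3 -m handwheel '[[[0,0,0,0,-1],[0,0,3,0,-1],[0,0,3,0,-1],[0,0,3,0,-1],[0,0,0,0,-1]]]'
python3 - <<'E'
from h import *
print(tool([.551,-.338,.036]),T().round(3)[:,0],state()["width"])
E
```

```text
t: 20.8
eef_pos: [0.4929, -0.131, 0.1706]
orientation: [-3.14, 0.071, 0.004]
force: [0.3, 1.3, -4.3]
width: 0.0377
finger_force: 30.0
t: 21.42
eef_pos: [0.5465, -0.3395, 0.17]
orientation: [-3.139, 0.071, 0.004]
force: [-0.3, 0.2, -3.2]
width: 0.0378
finger_force: 30.0
t: 22.05
eef_pos: [0.5454, -0.3368, 0.079]
orientation: [-3.137, 0.071, 0.008]
force: [-0.1, -0.3, -3.5]
width: 0.0376
finger_force: 30.0
[0.59 0.11 4.29] [ 0.999 -0.045 -0.005  0.   ] 0.03762279149130856
```

```bash
python3 -m handwheel '[[[0.4,0.1,2.2,0,-1],[0,0,2,0,-1],[0,0,0,0,0.15],[0,0,0,0,0.15],[0,0,0,0,0.15]]]'
python3 -m handwheel '[[[0,0,-4,0,0.15],[0,0,-4,0,0.15],[0,0,-4,0,0.3],[0,0,-4,0,0.3],[-1.2,-5.1,0,0,0.3]]]'
python3 -m handwheel '[[[-1.2,-5.1,0,0,0.3],[-1.2,-5.1,0,0,0.3],[-1.2,-5.1,0,0,0.3],[-1.2,-5.1,0,0,0.3],[-1.2,-5.1,0,0,0.3]]]'
python3 -m handwheel '[[[-1.2,-5.1,0,0,0.3],[-1.2,-5.1,0,0,0.3],[-1.2,-5.1,0,0,0.3],[-1.2,-5.1,0,-0.1,0.3],[0,0,0,-0.11,0.3]]]'
python3 - <<'E'
from h import *
part(.456,.176)
E
```

```text
t: 22.68
eef_pos: [0.5513, -0.34, 0.0415]
orientation: [3.14, -0.073, 0.002]
force: [1.0, -0.2, -0.1]
width: 0.0538
finger_force: 0.0
t: 23.3
eef_pos: [0.5421, -0.2901, 0.2042]
orientation: [3.137, -0.077, 0.009]
force: [1.2, 0.8, -0.6]
width: 0.0606
finger_force: 0.0
t: 23.92
eef_pos: [0.4927, -0.0291, 0.2013]
orientation: [3.141, -0.073, 0.003]
force: [0.8, 0.0, -0.1]
width: 0.0613
finger_force: 0.0
t: 24.55
eef_pos: [0.4539, 0.1781, 0.2012]
orientation: [-3.13, -0.269, -0.002]
force: [-0.5, 0.0, -0.1]
width: 0.0611
finger_force: 0.0
wrist 6144 c [457. 178.] size [110.  40.] yaw 9.0 turn tool z by 0.018
tool shift to z=.012: [ 2.700e-01 -1.000e-02  1.892e+01] tcp [0.454 0.177 0.201]
```

```bash
python3 -m handwheel '[[[0.3,0,4.5,0.018,0.3],[0,0,4.5,0,0.3],[0,0,4.5,0,0.3],[0,0,3.2,0,0.3],[0,0,2.1,0,0.3]]]'
python3 -m handwheel '[[[0,0,0,0,-1],[0,0,0,0,-1],[0,0,0,0,-1],[0,0,0,0,-1],[0,0,0,0,-1]]]'
python3 -m handwheel '[[[0,0,-4,0,-1],[0,0,-4,0,-1],[0,0,-4,0,-1],[0,0,-4,0.1,-1],[0,0,0,0.11,-1]]]'
python3 - <<'E'
from h import *
print(tool([.556,-.264,.172]),T().round(3)[:,0])
E
```

```text
t: 25.22
eef_pos: [0.4575, 0.1753, 0.0115]
orientation: [3.133, 0.225, -0.001]
force: [0.3, -0.1, 0.8]
width: 0.0614
finger_force: 0.0
t: 25.85
eef_pos: [0.4583, 0.176, 0.0137]
orientation: [-3.133, -0.228, -0.003]
force: [-1.1, -0.3, 7.4]
width: 0.0397
finger_force: 30.0
t: 26.48
eef_pos: [0.4585, 0.1761, 0.1758]
orientation: [-3.138, 0.106, -0.008]
force: [-1.3, 0.7, -4.5]
width: 0.04
finger_force: 30.0
[12.7  43.25  0.36] [ 0.998 -0.068  0.005  0.   ]
```

```bash
python3 -m handwheel '[[[0,0,0,-0.02,-1],[1.2,4.4,0,0,-1],[1.2,4.4,0,0,-1],[1.2,4.4,0,0,-1],[1.2,4.4,0,0,-1]]]'
python3 -m handwheel '[[[1.2,4.4,0,0,-1],[1.2,4.3,0,0,-1],[1.2,4.3,0,0,-1],[1.2,4.3,0,0,-1],[1.2,4.3,0,0,-1]]]'
python3 -m handwheel '[[[1.1,4.3,0,0,-1],[0,0,3,0,-1],[0,0,3,0,-1],[0,0,3,0,-1],[0,0,0,0,-1]]]'
python3 - <<'E'
from h import *
print(tool([.556,-.264,.036]),T().round(3)[:,0],state()["width"])
E
```

```text
t: 27.1
eef_pos: [0.4975, -0.0036, 0.172]
orientation: [-3.141, 0.063, 0.002]
force: [-0.1, 0.4, -3.2]
width: 0.04
finger_force: 30.0
t: 27.72
eef_pos: [0.5479, -0.2219, 0.1717]
orientation: [-3.14, 0.064, 0.002]
force: [0.4, 0.0, -3.1]
width: 0.0399
finger_force: 30.0
t: 28.35
eef_pos: [0.5558, -0.2633, 0.0798]
orientation: [-3.138, 0.065, 0.008]
force: [0.2, -0.3, -3.5]
width: 0.04
finger_force: 30.0
[0.05 0.08 4.38] [ 0.999 -0.041 -0.005  0.   ] 0.040034300328268116
```

```bash
python3 -m handwheel '[[[0.1,0.1,2.3,0,-1],[0,0,2,0,-1],[0,0,0,0,0.15],[0,0,0,0,0.15],[0,0,0,0,0.15]]]'
python3 -m handwheel '[[[0,0,-4,0,0.15],[0,0,-4,0,0.15],[0,0,-5,0,0.3],[0,0,-5,0,0.3],[0,0,-2,0,0.3]]]'
python3 -m handwheel '[[[0.8,-4.9,0,0,0.3],[0.8,-4.9,0,0,0.3],[0.8,-4.9,0,0,0.3],[0.8,-4.9,0,0,0.3],[0.8,-4.9,0,0,0.3]]]'
python3 -m handwheel '[[[0,0,0,-0.18,0.3],[0,0,0,-0.18,0.3],[0,0,0,-0.18,0.3],[0,0,0,-0.18,0.3],[0,0,0,-0.18,0.3]]]'
python3 -m handwheel '[[[0,0,0,-0.18,0.3],[0,0,0,-0.18,0.3],[0,0,0,-0.18,0.3],[0,0,0,-0.18,0.3],[0,0,0,0,0.3]]]'
python3 - <<'E'
from h import *
print(T().round(3),state()["qpos"].round(2))
d=snap("wrist");cv2.imwrite("pics/w4.png",d["pixels"]); W=cloud(d); np.save("w4.npy",W)
for zl,zh in((.01,.0225),(.0235,.035)):
    m=(W[...,2]>zl)&(W[...,2]<zh)&(W[...,0]>.54)&(W[...,0]<.7)&(W[...,1]>-.1)&(W[...,1]<.29)
    k,l,s,_=cv2.connectedComponentsWithStats(m.astype(np.uint8)); P=W[l==1+np.argmax(s[1:,4])]; print(len(P),cv2.minAreaRect((P[:,:2]*1000).astype(np.float32)),P[:,2].mean())
E
```

```text
t: 28.98
eef_pos: [0.5586, -0.2653, 0.0406]
orientation: [3.14, -0.069, 0.002]
force: [0.2, 0.7, -0.4]
width: 0.0542
finger_force: 0.0
t: 29.6
eef_pos: [0.5587, -0.2653, 0.2437]
orientation: [3.138, -0.069, 0.008]
force: [-0.5, -0.2, -0.3]
width: 0.0609
finger_force: 0.0
t: 30.22
eef_pos: [0.6091, -0.0205, 0.2404]
orientation: [3.141, -0.069, 0.002]
force: [0.5, -0.6, -0.2]
width: 0.0613
finger_force: 0.0
t: 30.85
eef_pos: [0.609, -0.022, 0.2403]
orientation: [2.854, 1.312, 0.001]
force: [-0.5, -0.0, -0.1]
width: 0.0611
finger_force: 0.0
t: 31.48
eef_pos: [0.609, -0.022, 0.2402]
orientation: [2.216, 2.225, 0.001]
force: [0.4, -0.2, 0.3]
width: 0.0609
finger_force: 0.0
[[-0.004  1.     0.001  0.609]
 [ 1.     0.004 -0.    -0.022]
 [-0.     0.001 -1.     0.24 ]
 [ 0.     0.     0.     1.   ]] [-0.1   0.41  1.29 -0.    1.44 -0.1 ]
1940 ((606.7947387695312, 95.93826293945312), (16.961713790893555, 122.21160125732422), 3.8894248008728027) 0.017115867897828697
2393 ((614.4609375, -14.565559387207031), (21.987646102905273, 100.16809844970703), 4.791545867919922) 0.02808482403258724
```

View pics/w4.png

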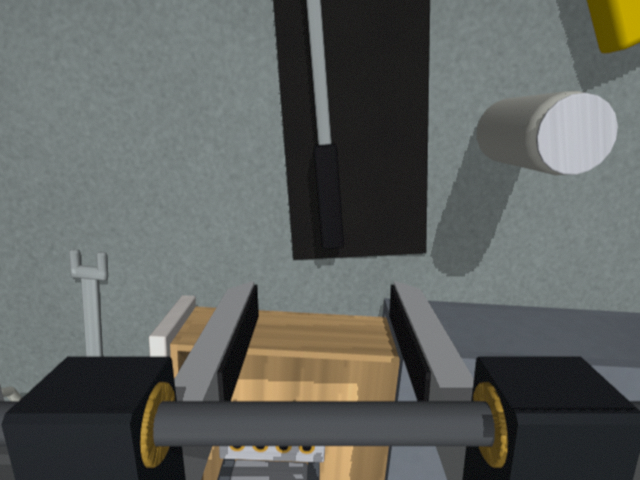

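The handle measures 22x100 at top z 28 mm, as it should be. Next I'll look at the hub through the roof from above.

```bash
python3 -m handwheel '[[[5,-0.8,-1,0,0.3],[5,-0.8,-1,0,0.3],[5,-0.8,-1,0,0.3],[5,-0.8,-1,0,0.3],[5,-0.8,-1,0,0.3]]]'
python3 -m handwheel '[[[4,-0.8,0,0,0.3],[0,0,0,0,0.3]]]'
python3 - <<'E'
from h import *
print(T()[:3,3].round(3))
d=snap("wrist");cv2.imwrite("pics/w5.png",d["pixels"]); np.savez("w5.npz",wfc=d["wfc"],mtx=d["mtx"])
E
```

```text
t: 32.15
eef_pos: [0.5672, 0.2294, 0.2902]
orientation: [2.221, 2.222, 0.001]
force: [1.2, -0.3, -0.5]
width: 0.0612
finger_force: 0.0
t: 32.4
eef_pos: [0.5586, 0.27, 0.2895]
orientation: [-2.217, -2.226, -0.0]
force: [0.2, -0.8, 0.2]
width: 0.0614
finger_force: 0.0
[0.559 0.27  0.289]
```

View pics/w5.png

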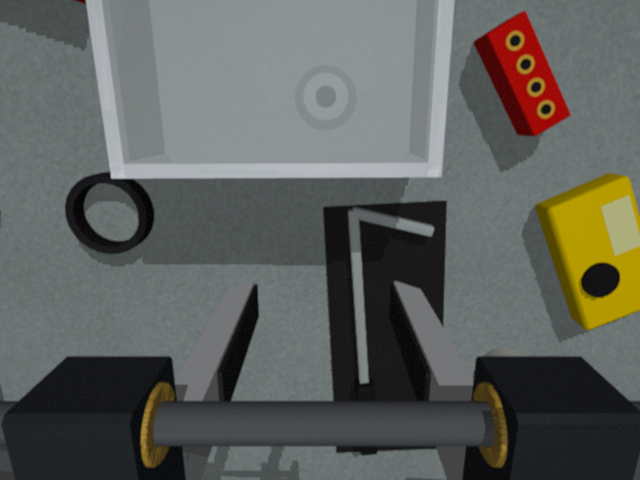

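```bash
python3 - <<'E'
from h import *
d=dict(np.load("w5.npz"))
f=lambda u,v,z: ray(d,u,v,z)[:2].round(4)
print("hub flange",f(326,97,.014),"boss",f(326,97,.045),"flange w",f(295,97,.014),f(357,97,.014))
print("mouth outer corners",f(114,178,.113),f(440,176,.113),"mat",f(324,207,.003),f(446,201,.003),f(336,451,.003),"elbow",f(355,214,.018),"tip",f(433,232,.018),"tape",f(110,213,.02))
E
```

```text
hub flange [0.5614 0.3721] boss [0.5612 0.3705] flange w [0.5296 0.372 ] [0.5933 0.3722]
mouth outer corners [0.3818 0.3018] [0.6574 0.3042] mat [0.5597 0.2548] [0.697  0.2621] [ 0.5769 -0.0806] elbow [0.5938 0.2502] tip [0.681  0.2299] tape [0.3259 0.251 ]
```

Hub at (326,97) px is at world (0.561,0.371), 68 mm in, with a flange 64 mm wide as specified. Mat corner at (324,207) is (0.560,0.255), so the hub has to come out obliquely to miss the mat edge. Now I'll grip the rod.

```bash
python3 -m handwheel '[[[0,0,0,-0.079,0.3],[-4.4,0.5,0,0,0.3],[-4.4,0.5,0,0,0.3],[-4.4,0.5,2,0,0.0],[-4.4,0.6,3,0,0.0]]]'
python3 -m handwheel '[[[-4.4,0.5,3,0,0],[-4.3,0.6,4,0,0],[0,0,2,0,0],[0,0,0,0,0],[0,0,0,0,0]]]'
python3 - <<'E'
from h import *
print(tool([.6124,.0104,.007]),T().round(3),state()["width"])
E
```

```text
t: 33.08
eef_pos: [0.5956, 0.0913, 0.2398]
orientation: [2.13, 2.307, 0.002]
force: [0.2, 0.8, -0.8]
width: 0.0478
finger_force: 0.0
t: 33.7
eef_pos: [0.6138, 0.0081, 0.1508]
orientation: [2.127, 2.311, 0.002]
force: [-0.6, 0.5, 0.4]
width: 0.047
finger_force: 0.0
[ 0.24 -0.14 14.38] [[-0.083  0.997  0.002  0.614]
 [ 0.997  0.083 -0.     0.008]
 [-0.     0.002 -1.     0.151]
 [ 0.     0.     0.     1.   ]] 0.04696628664632299
```

```bash
python3 -m handwheel '[[[0.2,-0.1,4,0,0],[0,0,4,0,0],[0,0,3,0,0],[0,0,2,0,0],[0,0,1.3,0,0]]]'
python3 -m handwheel '[[[0,0,0,0,-1],[0,0,0,0,-1],[0,0,0,0,-1],[0,0,0,0,-1],[0,0,0,0,-1]]]'
python3 -m handwheel '[[[0,0,-1,0,-1],[0,0,-1,0,-1],[0,0,-1,0,-1],[0,0,0,0,-1],[0,0,0,0,-1]]]'
python3 - <<'E'
from h import *
print(T().round(3),state()["ft_torque"].round(2))
E
```

```text
t: 34.33
eef_pos: [0.6127, 0.0104, 0.0065]
orientation: [2.126, 2.312, 0.001]
force: [-0.6, 0.9, -0.4]
width: 0.0473
finger_force: 0.0
t: 34.95
eef_pos: [0.6128, 0.0102, 0.0074]
orientation: [2.125, 2.312, 0.001]
force: [-0.4, -0.2, 7.5]
width: 0.0221
finger_force: 30.0
t: 35.58
eef_pos: [0.6121, 0.0102, 0.0362]
orientation: [-2.126, -2.313, 0.0]
force: [-1.1, 0.9, -2.5]
width: 0.022
finger_force: 30.0
[[-0.084  0.996 -0.     0.612]
 [ 0.996  0.084  0.     0.01 ]
 [ 0.    -0.    -1.     0.036]
 [ 0.     0.     0.     1.   ]] [-0.08  0.05  0.02]
```

```bash
python3 -m handwheel '[[[0,0,0,0.084,-1],[0,-4,0,0,-1],[0,-5,0,0,-1],[0,-5,0,0,-1],[0,-4.9,0,0,-1]]]'
python3 -m handwheel '[[[0,0,0,0,-1],[0,0,1.5,0,-1],[0,0,1.4,0,-1],[0,0,0,0,-1],[0,0,0,0,-1]]]'
python3 - <<'E'
from h import *
print(tool([.423,.218,.006]),T().round(3))
d=snap("top");cv2.imwrite("pics/t3.png",cv2.resize(d["pixels"][160:290,140:350],None,fx=3.8,fy=3.8,interpolation=cv2.INTER_CUBIC))
E
```

```text
t: 36.2
eef_pos: [0.4214, 0.0103, 0.0361]
orientation: [-2.221, -2.221, 0.0]
force: [1.0, -0.5, -1.0]
width: 0.022
finger_force: 30.0
t: 36.83
eef_pos: [0.4235, 0.0102, 0.0075]
orientation: [-2.221, -2.221, 0.0]
force: [-0.5, 0.8, -3.1]
width: 0.0219
finger_force: 30.0
[20.78 -0.05  0.15] [[-0.     1.    -0.     0.424]
 [ 1.     0.     0.     0.01 ]
 [ 0.    -0.    -1.     0.008]
 [ 0.     0.     0.     1.   ]]
```

View pics/t3.png

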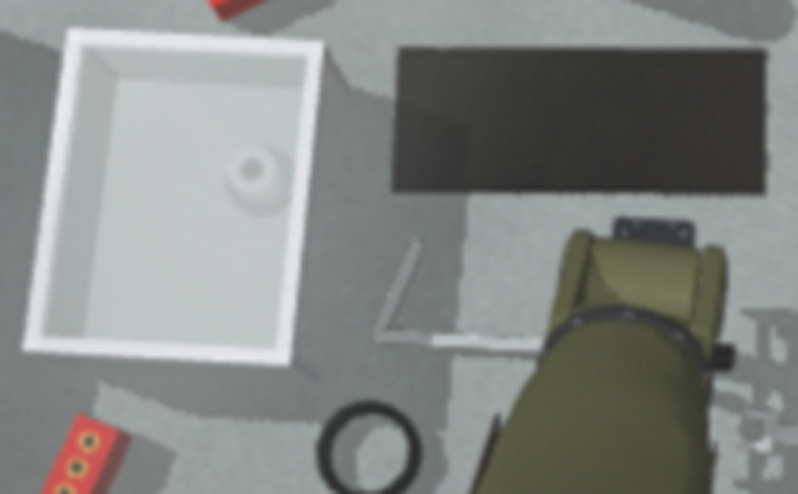

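The rod is held in front of the guard: elbow at crop (378,336), tip at crop (418,242), hub still at (253,170).

```bash
python3 - <<'E'
from h import *
d=snap("top")
t=lambda u,v,z: ray(d,140+u/3.8,160+v/3.8,z).round(4)[:2]
print("elbow",t(381,335,.015),"tip",t(418,242,.015),"hub",t(253,172,.045),"mouth",t(289,362,.113),t(322,42,.113))
E
```

```text
elbow [0.4216 0.2456] tip [0.5076 0.2212] hub [0.5547 0.3673] mouth [0.3778 0.2994] [0.6549 0.3025]
```

```bash
python3 -m handwheel '[[[0,-0.8,0.1,0,-1],[4,0,0,0,-1],[4,0,0,0,-1],[4,0,0,0,-1],[4,0,0,0,-1]]]'
python3 -m handwheel '[[[4,0,0,0,-1],[0.8,0,0,0,-1],[0,0,0,0,-1]]]'
python3 - <<'E'
from h import *
d=snap("top")
cv2.imwrite("pics/t4.png",cv2.resize(d["pixels"][160:290,140:350],None,fx=3.8,fy=3.8,interpolation=cv2.INTER_CUBIC)); print(T()[:3,3])
d=snap("wrist");cv2.imwrite("pics/w6.png",d["pixels"])
E
```

```text
t: 37.55
eef_pos: [0.4148, 0.1714, 0.0067]
orientation: [2.221, 2.221, 0.0]
force: [1.1, -0.6, -2.6]
width: 0.0216
finger_force: 30.0
t: 37.92
eef_pos: [0.4149, 0.2181, 0.0064]
orientation: [2.22, 2.222, -0.001]
force: [0.1, -1.1, -3.0]
width: 0.0218
finger_force: 30.0
[0.41497036 0.2175943  0.00638932]
```

View pics/t4.png

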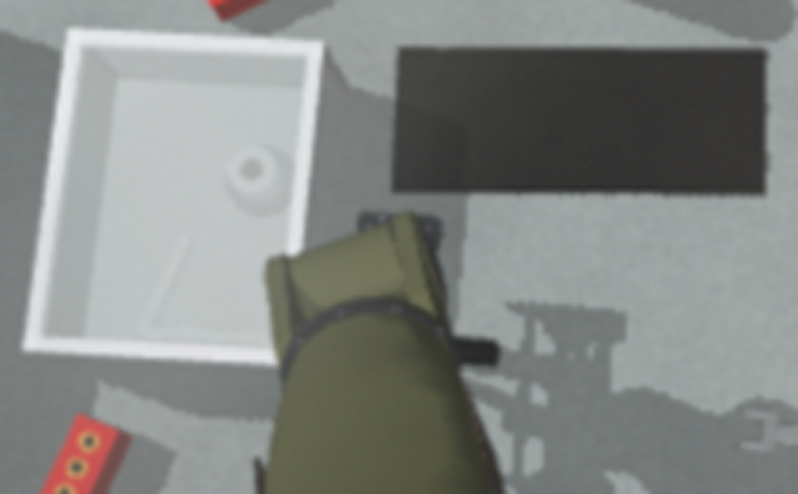

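The hook is inside, beyond and to the robot side of the hub. Next: sideways behind the hub, then yaw.

```bash
python3 -m handwheel '[[[0,3.5,0,0,-1],[0,3.5,0,0,-1],[0,2.8,0,0,-1],[0,-2,0,0.113,-1],[-0.2,-0.7,0,0.114,-1]]]'
python3 - <<'E'
from h import *
d=snap("top"); M=T(); print(M.round(3)); print("P",M[:3,3]+.183*M[:3,0]+.038*M[:3,1])
cv2.imwrite("pics/t5.png",cv2.resize(d["pixels"][160:290,140:350],None,fx=3.8,fy=3.8,interpolation=cv2.INTER_CUBIC))
E
```

```text
t: 38.65
eef_pos: [0.4854, 0.2157, 0.0061]
orientation: [-2.463, -1.949, 0.002]
force: [-2.1, 1.4, -2.6]
width: 0.0217
finger_force: 30.0
[[ 0.235  0.972 -0.002  0.485]
 [ 0.972 -0.235 -0.001  0.216]
 [-0.001 -0.002 -1.     0.006]
 [ 0.     0.     0.     1.   ]]
P [0.56472534 0.38458881 0.00586246]
```

View pics/t5.png

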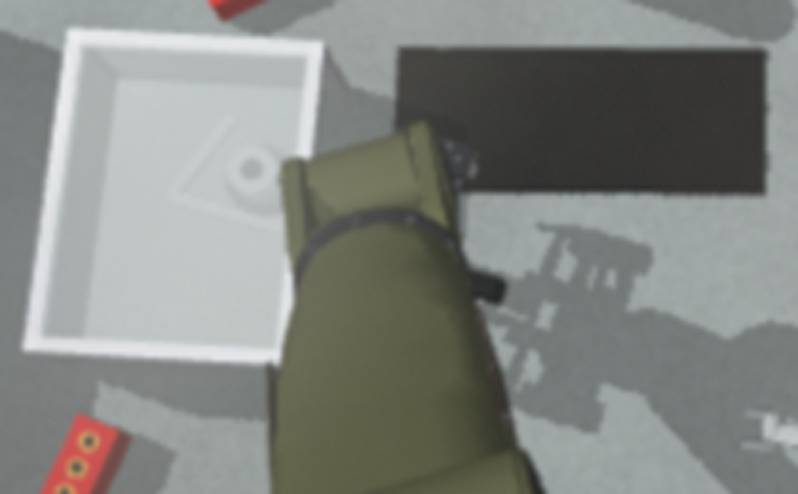

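Hook sits round the hub: elbow at crop (175,192), hub at (250,172). I'll pull it out obliquely towards −x,−y.

```bash
python3 -m handwheel '[[[-1.5,-0.34,0,0,-1],[-1.5,-0.34,0,0,-1],[-1.5,-0.34,0,0,-1],[-1.5,-0.34,0,0,-1],[-1.5,-0.34,0,0,-1]]]'
python3 -m handwheel '[[[-1.5,-0.34,0,0,-1],[-1.5,-0.34,0,0,-1],[-1.5,-0.34,0,0,-1],[-1.5,-0.34,0,0,-1],[-1.5,-0.34,0,0,-1]]]'
python3 -m handwheel '[[[-1.5,-0.34,0,0,-1],[-1.5,-0.34,0,0,-1],[0,0,0,0,-1]]]'
python3 - <<'E'
from h import *
d=snap("top"); M=T(); print(M.round(3)); print("P",M[:3,3]+.183*M[:3,0]+.038*M[:3,1])
cv2.imwrite("pics/t6.png",cv2.resize(d["pixels"][160:290,140:350],None,fx=3.8,fy=3.8,interpolation=cv2.INTER_CUBIC))
E
```

```text
t: 39.33
eef_pos: [0.4523, 0.1468, 0.0065]
orientation: [2.459, 1.956, 0.0]
force: [0.6, 1.1, -2.1]
width: 0.0219
finger_force: 30.0
t: 39.95
eef_pos: [0.4187, 0.0776, 0.0065]
orientation: [-2.459, -1.956, -0.0]
force: [1.5, 1.8, -2.5]
width: 0.0216
finger_force: 30.0
t: 40.33
eef_pos: [0.4053, 0.0499, 0.0064]
orientation: [-2.46, -1.954, 0.001]
force: [-0.9, -1.2, -2.8]
width: 0.0217
finger_force: 30.0
[[ 0.226  0.974 -0.     0.406]
 [ 0.974 -0.226 -0.     0.05 ]
 [-0.    -0.    -1.     0.006]
 [ 0.     0.     0.     1.   ]]
P [0.48395499 0.22007374 0.00640849]
```

View pics/t6.png

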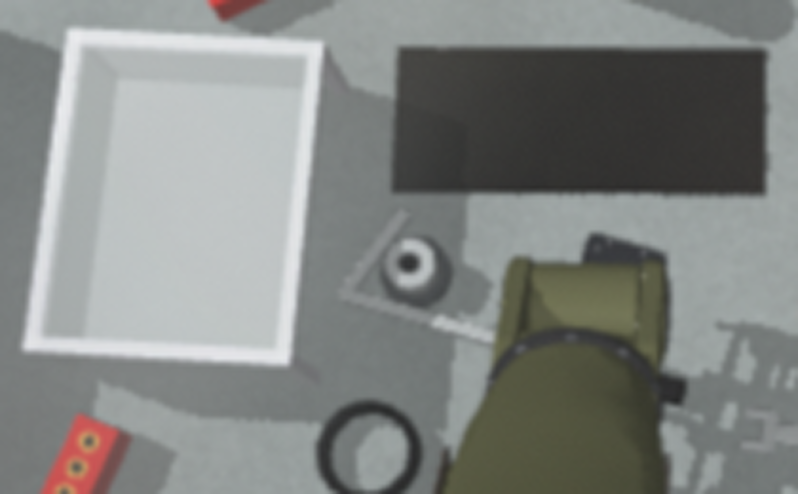

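Hub is out in the open at crop (410,265), about (0.484,0.220). Now the rod goes back on its mat.

```bash
python3 -m handwheel '[[[0.7,-0.4,0,0,-1],[0,0,-2,0,-1],[0,0,-3.5,0,-1],[0,0,-3.5,0,-1],[-2,0,0,0,-1]]]'
python3 -m handwheel '[[[-1.5,0,0,0,-1],[0,0,0,-0.156,-1],[0,0,0,-0.156,-1],[0,0,0,0,-1],[0,0,0,0,-1]]]'
python3 - <<'E'
from h import *
print(tool([.6124,.0104,.0085]),T().round(3))
E
```

```text
t: 41.0
eef_pos: [0.4003, 0.0402, 0.0987]
orientation: [2.454, 1.957, 0.006]
force: [-0.4, 0.0, -2.9]
width: 0.0221
finger_force: 30.0
t: 41.62
eef_pos: [0.3955, 0.0245, 0.0962]
orientation: [-2.129, -2.31, 0.001]
force: [-0.0, 0.3, -2.1]
width: 0.022
finger_force: 30.0
[-3.17 21.51  8.76] [[-0.081  0.997 -0.001  0.395]
 [ 0.997  0.081  0.     0.025]
 [ 0.    -0.001 -1.     0.096]
 [ 0.     0.     0.     1.   ]]
```

```bash
python3 -m handwheel '[[[-0.8,5.4,0,0,-1],[-0.8,5.4,0,0,-1],[-0.8,5.4,0,0,-1],[-0.8,5.3,2,0,-1],[0,0,2.5,0,-1]]]'
python3 -m handwheel '[[[0,0,2,0,-1],[0,0,1.2,0,-1],[0,0,0.7,0,-1],[0,0,0.3,0,-1],[0,0,0,0,-1]]]'
python3 - <<'E'
from h import *
print(tool([.6124,.0104,.0075]),T()[:3,3],state()["force"])
E
```

```text
t: 42.25
eef_pos: [0.6149, 0.0106, 0.0498]
orientation: [2.128, 2.31, 0.001]
force: [-0.7, 0.1, -3.4]
width: 0.0216
finger_force: 30.0
t: 42.88
eef_pos: [0.6127, 0.0108, 0.01]
orientation: [2.125, 2.313, 0.001]
force: [0.2, 0.1, -2.0]
width: 0.0217
finger_force: 30.0
[-0.04 -0.04  0.25] [0.61274939 0.01082431 0.00996367] [ 0.1579592   0.0952206  -1.96209538]
```

```bash
python3 -m handwheel '[[[0,0,0.2,0,-1],[0,0,0,0,-0.1],[0,0,0,0,-0.1],[0,0,0,0,-0.1],[0,0,-3,0,-0.1]]]'
python3 -m handwheel '[[[0,0,-5,0,0.5],[0,0,-5,0,0.5],[0,0,-5,0,0.5],[4,-2.2,0,0,0.5],[4,-2.2,0,0,0.5]]]'
python3 -m handwheel '[[[4,-2.2,0,0,0.6],[4,-2.2,0,0,0.6],[4,-2.2,0,0,0.6],[2,-0.1,0,0,0.6],[0,0,0,0,0.6]]]'
python3 - <<'E'
from h import *
d=snap("wrist"); W=cloud(d)
for zl,zh in((.036,.056),(.007,.022)):
    m=(W[...,2]>zl)&(W[...,2]<zh)&(abs(W[...,0]-.484)<.06)&(abs(W[...,1]-.22)<.06); k,l,s,_=cv2.connectedComponentsWithStats(m.astype(np.uint8)); P=W[l==1+np.argmax(s[1:,4])]
    c,r=cv2.minEnclosingCircle((P[:,:2]*1000).astype(np.float32)); print(len(P),c,r,np.median(P[:,2]),(P.min(0)+P.max(0))/2)
    c=np.array(c)/1000; print(tool([c[0],c[1],.019]))
d=snap("top");cv2.imwrite("pics/t7.png",d["pixels"]); W=cloud(d)
print(T()[:3,3])
E
```

```text
t: 43.5
eef_pos: [0.6113, 0.0109, 0.0359]
orientation: [-2.123, -2.312, 0.004]
force: [0.6, 0.6, 1.9]
width: 0.0423
finger_force: 0.0
t: 44.12
eef_pos: [0.5613, 0.0875, 0.188]
orientation: [2.126, 2.312, 0.001]
force: [0.1, 1.2, 1.0]
width: 0.0708
finger_force: 0.0
t: 44.75
eef_pos: [0.4836, 0.2213, 0.1876]
orientation: [2.123, 2.315, 0.001]
force: [-0.0, 0.4, -0.1]
width: 0.0753
finger_force: 0.0
2368 (484.925048828125, 223.901611328125) 22.067655563354492 0.04439822517602662 [0.48493337 0.22404835 0.04161051]
[ 0.34  0.14 16.84]
1683 (484.7643737792969, 223.86996459960938) 31.908527374267578 0.013354569434708086 [0.48473298 0.2240012  0.01455084]
[ 0.34  0.12 16.84]
[0.48388078 0.21992112 0.18731005]
```

Boss radius 22 and flange radius 32 both match, so I'll grasp the hub.

```bash
python3 -m handwheel '[[[0.3,0.1,4,0,0.6],[0,0,4,0,0.6],[0,0,4,0,0.6],[0,0,3,0,0.6],[0,0,1.8,0,0.6]]]'
python3 -m handwheel '[[[0,0,0,0,-1],[0,0,0,0,-1],[0,0,0,0,-1],[0,0,0,0,-1],[0,0,0,0,-1]]]'
python3 -m handwheel '[[[0,0,-4,0,-1],[0,0,-4,0,-1],[0,0,-4,0,-1],[0,0,-4,0,-1],[0,0,0,0,-1]]]'
python3 - <<'E'
from h import *
print(tool([.559,-.191,.172]),T().round(3),state()["width"])
E
```

```text
t: 45.48
eef_pos: [0.4842, 0.2225, 0.018]
orientation: [-2.126, -2.312, 0.002]
force: [-1.0, -0.7, 0.1]
width: 0.0752
finger_force: 0.0
t: 46.1
eef_pos: [0.4845, 0.2239, 0.0203]
orientation: [2.124, 2.313, 0.002]
force: [0.3, -0.9, 6.1]
width: 0.0433
finger_force: 30.0
t: 46.72
eef_pos: [0.4849, 0.2241, 0.1819]
orientation: [2.124, 2.312, 0.007]
force: [0.3, -0.4, -5.0]
width: 0.0433
finger_force: 30.0
[-41.99   3.85   0.95] [[-0.085  0.996  0.004  0.485]
 [ 0.996  0.085  0.002  0.224]
 [ 0.001  0.004 -1.     0.182]
 [ 0.     0.     0.     1.   ]] 0.043326955179907506
```

```bash
python3 -m handwheel '[[[-4.2,0.4,0,0,-1],[-4.2,0.4,0,0,-1],[-4.2,0.4,0,0,-1],[-4.2,0.4,0,0,-1],[-4.2,0.4,0,0,-1]]]'
python3 -m handwheel '[[[-4.2,0.4,0,0,-1],[-4.2,0.4,0,0,-1],[-4.2,0.4,0,0,-1],[-4.2,0.4,0,0,-1],[-4.2,0.3,0,0,-1]]]'
python3 -m handwheel '[[[0,0,0,0,-1],[0,0,3,0,-1],[0,0,3,0,-1],[0,0,3,0,-1],[0,0,0,0,-1]]]'
python3 - <<'E'
from h import *
print(tool([.559,-.191,.044]),T().round(3)[:,3],state()["width"])
E
```

```text
t: 47.35
eef_pos: [0.5211, 0.0148, 0.1775]
orientation: [-2.124, -2.312, 0.003]
force: [0.8, 0.3, -3.9]
width: 0.0438
finger_force: 30.0
t: 47.98
eef_pos: [0.558, -0.1926, 0.1772]
orientation: [-2.123, -2.312, 0.002]
force: [-0.3, 0.6, -3.7]
width: 0.0433
finger_force: 30.0
t: 48.6
eef_pos: [0.5569, -0.1902, 0.0863]
orientation: [-2.121, -2.31, 0.003]
force: [0.7, -0.1, -3.6]
width: 0.0435
finger_force: 30.0
[-0.11  0.23  4.23] [ 0.557 -0.19   0.086  1.   ] 0.04347878670833724
```

```bash
python3 -m handwheel '[[[-0.1,0.2,2.2,0,-1],[0,0,2.1,0,-1],[0,0,0,0,0.3],[0,0,0,0,0.3],[0,0,0,0,0.3]]]'
python3 -m handwheel '[[[0,0,-4,0,0.3],[0,0,-5,0,0.3],[0,0,-5,0,0.3],[0,0,-5,0,-0.36],[0,0,-3,0,-0.36]]]'
python3 -m handwheel '[[[-3,-3.5,0,0.12,-0.36],[-3,-3.5,0,0,-0.36],[-3,-3.5,0,0,-0.36],[-2,-3.5,0,0,-0.36],[0,0,0,0,-0.36]]]'
python3 - <<'E'
from h import *
print(T().round(3))
d=snap("wrist");cv2.imwrite("pics/w8.png",d["pixels"]); W=cloud(d)
m=(W[...,2]>.072)&(W[...,2]<.088)&(W[...,0]>.39)&(W[...,0]<.425)&(abs(W[...,1]+.3)<.09); P=W[m]; print(len(P),cv2.minAreaRect((P[:,:2]*1000).astype(np.float32)))
E
```

```text
t: 49.22
eef_pos: [0.5613, -0.1925, 0.0479]
orientation: [2.124, 2.312, 0.001]
force: [-0.4, -0.6, 0.1]
width: 0.0607
finger_force: 0.0
t: 49.85
eef_pos: [0.5609, -0.1924, 0.2703]
orientation: [2.122, 2.311, 0.002]
force: [-0.1, 0.6, -0.7]
width: 0.0446
finger_force: 0.0
t: 50.48
eef_pos: [0.419, -0.3025, 0.2677]
orientation: [2.262, 2.178, 0.0]
force: [0.5, 0.4, 0.8]
width: 0.0299
finger_force: 0.0
[[ 0.038  0.999  0.001  0.419]
 [ 0.999 -0.038 -0.001 -0.303]
 [-0.001  0.001 -1.     0.268]
 [ 0.     0.     0.     1.   ]]
1801 ((419.3738708496094, -293.4633483886719), (130.32289123535156, 17.56698989868164), 86.5317153930664)
```

View pics/w8.png

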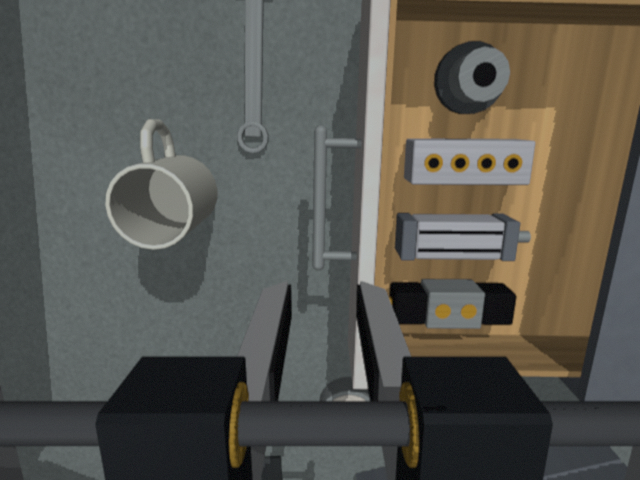

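All four parts lie flat in the drawer: hub (475,75), block (470,162), ram (460,237), valve (453,303). Next I'll shut the drawer by its handle at (319,197).

```bash
python3 -m handwheel '[[[0.6,-0.3,4,0,-0.36],[0,0,5,0,-0.36],[0,0,5,0,-0.36],[0,0,4,0,-0.36],[0,0,2.6,0,-0.36]]]'
python3 -m handwheel '[[[0,0,0,0,-1],[0,0,0,0,-1],[0,0,0,0,-1],[0,0,0,0,-1],[0,2,0,0,-1]]]'
python3 -m handwheel '[[[0,3,0,0,-1],[0,3,0,0,-1],[0,3,0,0,-1],[0,3,0,0,-1],[0,3,0,0,-1]]]'
python3 - <<'E'
from h import *
print(T().round(4),state()["force"])
E
```

```text
t: 51.15
eef_pos: [0.4183, -0.2944, 0.0588]
orientation: [-2.258, -2.183, -0.0]
force: [0.6, -0.5, 0.7]
width: 0.0302
finger_force: 0.0
t: 51.78
eef_pos: [0.4374, -0.2964, 0.0614]
orientation: [2.261, 2.181, -0.001]
force: [-4.0, -1.4, 2.7]
width: 0.0098
finger_force: 30.0
t: 52.4
eef_pos: [0.5881, -0.3049, 0.0615]
orientation: [2.258, 2.177, -0.005]
force: [-5.5, -24.1, -1.3]
width: 0.0099
finger_force: 30.0
[[ 3.630e-02  9.993e-01  9.000e-04  5.881e-01]
 [ 9.993e-01 -3.630e-02 -5.800e-03 -3.049e-01]
 [-5.800e-03  1.200e-03 -1.000e+00  6.150e-02]
 [ 0.000e+00  0.000e+00  0.000e+00  1.000e+00]] [ -5.54042219 -24.12620253  -1.30994457]
```

```bash
python3 -m handwheel '[[[-0.2,0.7,0,0,-1],[0,0.5,0,0,-1],[0,0.3,0,0,-1]]]'
python3 -m handwheel '[[[0,0.3,0,0,-1],[0,0.3,0,0,-1]]]'
python3 -m handwheel '[[[0,0.3,0,0,-1],[0,0.3,0,0,-1]]]'
```

```text
t: 52.78
eef_pos: [0.6026, -0.3059, 0.0615]
orientation: [2.259, 2.179, -0.003]
force: [-4.3, -9.7, 0.3]
width: 0.01
finger_force: 30.0
t: 53.02
eef_pos: [0.6084, -0.3062, 0.0614]
orientation: [2.259, 2.179, -0.003]
force: [-4.8, -10.5, 0.8]
width: 0.0099
finger_force: 30.0
t: 53.28
eef_pos: [0.6144, -0.3066, 0.0615]
orientation: [2.259, 2.179, -0.003]
force: [-4.4, -12.0, 0.1]
width: 0.0101
finger_force: 30.0
```

```bash
python3 -m handwheel '[[[0,0.3,0,0,-1],[0,0.3,0,0,-1]]]'
python3 -m handwheel '[[[0,0.2,0,0,-1],[0,0.2,0,0,-1]]]'
python3 -m handwheel '[[[0,0.2,0,0,-1]]]'
```

```text
t: 53.52
eef_pos: [0.6149, -0.3066, 0.0611]
orientation: [-2.255, -2.174, 0.015]
force: [-59.5, -2.1, 26.3]
width: 0.0105
finger_force: 30.0
t: 53.78
eef_pos: [0.6176, -0.3068, 0.061]
orientation: [-2.254, -2.171, 0.017]
force: [-60.4, -0.8, 25.9]
width: 0.0157
finger_force: 30.0
t: 53.9
eef_pos: [0.6195, -0.3068, 0.061]
orientation: [-2.254, -2.171, 0.017]
force: [-60.3, -0.9, 26.4]
width: 0.0197
finger_force: 30.0
```

```bash
python3 -m handwheel '[[[0,0,0,0,-0.45],[0,0,0,0,-0.4],[0,-0.5,0,0,-0.4],[0,0,0,0,-0.4],[0,0,-3,0,-0.4]]]'
python3 -m handwheel '[[[0,0,-4,0,-0.4],[0,0,-5,0,0],[0,0,-5,0,0.5],[0,-5,-4,0,0.5],[0,-5,0,0,0.5]]]'
python3 -m handwheel '[[[0,-5,0,0,0.5],[0,-4,0,0,0.5],[0,0,0,0,0.5]]]'
python3 - <<'E'
from h import *
d=snap("wrist"); W=cloud(d); print(T()[:3,3].round(3))
for zl,zh,x in((.072,.09,.6),(.095,.109,.66),(.11,.125,.7)):
    m=(W[...,2]>zl)&(W[...,2]<zh)&(abs(W[...,0]-x)<.04)&(abs(W[...,1]+.3)<.03); P=W[m]; print(zl,len(P),P.min(0).round(3) if len(P) else 0,P.max(0).round(3) if len(P) else 0)
cv2.imwrite("pics/w9.png",d["pixels"])
cv2.imwrite("pics/t9.png",snap("top")["pixels"])
E
```

```text
t: 54.52
eef_pos: [0.621, -0.3038, 0.0888]
orientation: [-2.257, -2.18, 0.001]
force: [0.5, 0.0, 0.0]
width: 0.0285
finger_force: 0.0
t: 55.15
eef_pos: [0.5228, -0.3011, 0.2728]
orientation: [2.255, 2.179, 0.002]
force: [0.4, -2.5, -0.2]
width: 0.0649
finger_force: 0.0
t: 55.52
eef_pos: [0.4318, -0.298, 0.2708]
orientation: [2.259, 2.179, 0.0]
force: [1.0, -0.3, 0.3]
width: 0.0703
finger_force: 0.0
[ 0.433 -0.298  0.271]
0.072 886 [ 0.608 -0.33   0.074] [ 0.622 -0.27   0.084]
0.095 1875 [ 0.648 -0.33   0.095] [ 0.669 -0.27   0.109]
0.11 2477 [ 0.663 -0.33   0.11 ] [ 0.696 -0.27   0.117]
```

View pics/w9.png

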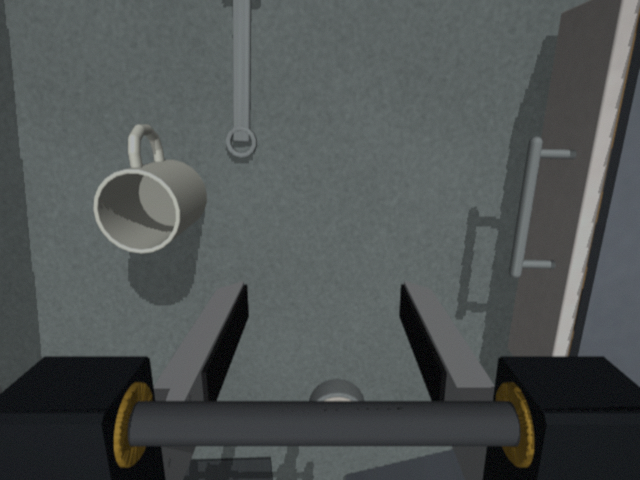

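View pics/t9.png

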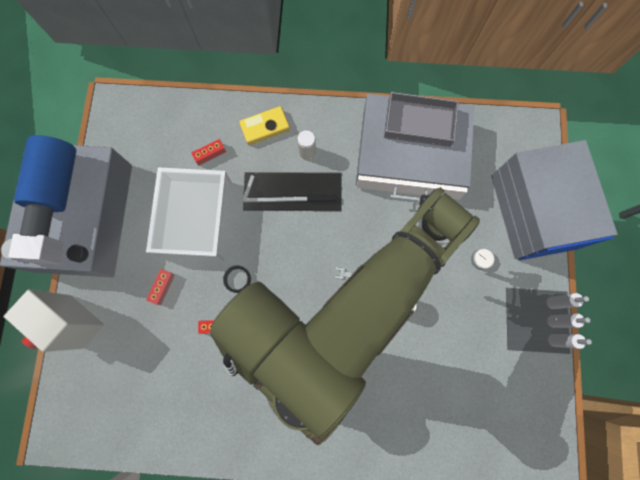

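The drawer is hard against its stop with its front flush on the cabinet. The rod is on its mat at (280,197), and the mug, spanner, tape, can and gauge look unmoved.

```bash
python3 -c "
from cell import *
print(close_job())"
```

```text
the job is handed in; nothing more can be done
None
```

The hub, valve, ram and block are in the drawer, the drawer is pushed shut against its stop, the rod is back on its mat, and the job is handed in at about 56 s (verdict not shown); I put the three parts away before drawing out the hub, because the block was in the rod's way.

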